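# Turn the microscope lamp up three clicks

## Robot

A 6-joint arm with a two-finger parallel gripper is mounted at the origin on the work surface. World frame = base frame: x ahead of the robot, y to its left, z up, the work surface at z = 0. Lengths are in m, angles in degrees, forces in N, time in s.
With the tool pointing down it reaches from about 0.375 to 0.75 m from the base axis. Payload 9 kg.
Tool frame: the origin (TCP) lies midway between the tips of the shut fingers; the grasp point (between the pads) lies 19 mm behind it (ctrl.pinch_z is the distance from the TCP to the grasp point, in m); z points along the fingers, y is the direction in which the jaws open and shut (so a half turn about z gives the same grasp; the last joint's range is limited). The gripper opens to 85 mm and grips with 20 to 120 N. Pads are 22 mm wide; open, the fingers measure 114 mm over their backs; the gripper's body (76 mm by 85 mm) begins 54 mm behind the grasp point. The pads swing forward as they close: fully open they stand 13 mm farther back than shut.
Start: joints at [53.703, 5.964, 5.575, 89.605, 0, 77.527], TCP at [0.242, 0.549, 0.231] pointing down, gripper open.
Joint ranges: [-171.21, 171.21], [-48.23, 106.86], [-62.78, 66.21], [-105.2, 120.99], [-86.42, 89.51], [-180, 180]. Speed limits (degrees/s): [127.2, 127.2, 147.25, 180, 180, 180].

## Interface

Orientations are given as a 3x3 rotation matrix whose columns are the frame's x, y, z axes.
In Python, from station import ctrl, vision, look_for, outline_of gives the robot as it stands.
- The arm moves only by the tool apply_moves, never from a script. Its argument "series" is a list of rows, each a list of 3 entries, a list of its own where there are three numbers: the shift along the tool's x, y, z in m, then the turn about the tool's z in rad, then the opening, from -1 (shut) to 1 (fully open). A call has 1 to 5 rows; each row is the pose to reach, as a shift and turn from the pose measured when the call began, along the tool's axes at that moment; what a row does not reach only later rows make up. A row lasts 1/10 s, in which the tool goes at most 50 mm and 8.59 degrees, less where a joint would pass 70% of its speed; a pose out of reach is approached as far as the arm can. A call with a gripper value outside its range is refused whole. The fingers move at their own pace and stop on an object; "grip_force" is the grip in N (left out, the last holds). Time passes only in rows, so rows that repeat a pose let the fingers close. It gives the time, the measured TCP pose, the force and the opening at its end, in the units of the state.
- ctrl.get_obs(): the state, without advancing time (a new reading comes with each control period).
- vision.camera(name): name is "side" or "top" or "wrist"; returns (picture, depth): 400x640x3 uint8, blue, green, red; 400x640 float32, m along the optical axis (not along the pixel's ray), 0 where there is no reading.
- vision.camera_info(name): a dict with "fovy" (degrees; the focal length in pixels is half the picture's height over the tangent of half this angle, whatever the lens; pixels are square), "cx", "cy" (the principal point, pixels), "rvec" (rotation vector, rad) and "tvec" (3), from world to camera coordinates, as OpenCV has them. Camera axes: x right, y down, z forward; pixel columns grow to the right and rows downward; lengths in m; the calibration is good to about 2 mm. A picture is of the moment at which its call begins: read the wrist's pose just before it. camera_info takes no time and is no camera call; for the wrist camera it gives the pose at the moment of the call.
- ctrl.sign_off(): hands the job in, once; it reports no verdict.
Trained networks look in the newest picture that a camera, given by its name, has taken for a name from the list of things; names that differ only in an ending like _2 or _b are one class to them, and where a whole thing is asked for, a point or a joint stands for the part that bears it (a point fixed in the world has none). Each returns a list of dicts, best first, with "confidence" (0 to 1); they miss things now and then, are a little off and sometimes report something else, mostly with a low value. They report only what shows in the picture. A call takes as long as a camera call. They do not tell look-alikes from the thing itself.
- look_for(query, camera): "rect" ([left, top, right, bottom] in pixels, round what is visible of it).
- outline_of(query, camera): "pixels" (400x640 bool, what is visible of it) and "rect" ([left, top, right, bottom] in pixels, round what is visible of it).
The state is a dict: "time": time; "qpos": joint angles; "joint_velocities": joint speeds; "joint_efforts": joint torques, N m; "ee_pos": TCP position; "eef_rot": TCP orientation; "contact_force": force on the tool from outside, world axes, zero at the start; "ft_torque": the same for the moment, N m; "gripper_width": opening from 0.0 (shut) to 1.0 (fully open).
Only numpy, scipy, OpenCV 4.12 (cv2) and the standard library are available. Lean on these libraries where they do the work, as an engineer would, in place of code of your own. Each camera call takes 0.05 s, during which the arm holds its last target. There are 200 camera calls.

## Task

The slide is too dim: turn the microscope lamp up by exactly three clicks from wherever its lever stands now. Move the round upright thumb post on the lamp unit one notch at a time towards the longer marks, letting the lever settle in each notch before the next and not clicking on past the third, then take the hand away. Leave the lever of the magnetic stirrer alone.

Things in the scene. Friction and masses are not known exactly. Their poses are not given: they have to be found in the camera images.
- lamp_unit: Fixed white box, 150 (x) by 180 (y) by 55 mm high, a lever on top and a fan of seven black marks, 3 to 14 mm long. Origin: centre of its underside, z up; its -x side faces the robot within 30 degrees. The lever's upright pivot is 35 mm from the origin along the box's +x. Box and stirrer may change places.
- lamp_lever (a joint): Lever's turn, rad: 0 = first, dimmest notch, grows anticlockwise from above towards longer marks. 7 notches 0.349 (20 degrees) apart, stops just past the ends; starts in one of the first 3. In the box's frame it points from the pivot at 120 degrees + value from +x towards +y. A spring ball holds each notch; 1 to 3 N at the post frees it; past half-way it snaps into the next.
- lamp_thumb (a point): Centre of the bare part of the lever's thumb post: upright, black, round, 14 mm in diameter, 75 mm from the pivot (a notch is 26 mm of travel). 89 mm above the bench; post top 15 mm above this point, the flat arm to the pivot (11 mm wide) starts 16 mm below it, the box's top 34 mm below. Free space all round the post.
- stir_thumb (a point): Stirrer's lever, to be left alone: flat black paddle 20 mm wide, 8 mm thick, at the end of a short 42 mm lever on the front strip of a white 200 by 150 by 60 mm box whose round metal plate carries a conical flask. The point is the centre of the paddle's top, 73 mm above the bench.
Not all that is in view belongs to the job. Leave any red look-alike of the lamp_unit alone.

How it is judged (in metres and radians):
On the way, in this order (a step that is already met when the one before it is completed fails the run):
1. the lamp lever rests one notch on from its start (20 degrees, give or take 8) (distance of lamp_thumb from where it was at the start of the episode between 0.0157 and 0.0363 m and velocity of joint lamp_lever between -0.15 and 0.15 rad/s), for 0.2 s.
2. the lamp lever rests two notches on from its start (40 degrees, give or take 8) (distance of lamp_thumb from where it was at the start of the episode between 0.0413 and 0.061 m and velocity of joint lamp_lever between -0.15 and 0.15 rad/s), for 0.2 s.
3. the lamp lever rests three notches on from its start (60 degrees, give or take 8) (distance of lamp_thumb from where it was at the start of the episode between 0.0657 and 0.0839 m and velocity of joint lamp_lever between -0.15 and 0.15 rad/s), for 0.2 s.
At the end, for the whole second after the job is handed in: The lamp lever rests three notches (60 degrees, within 8) further towards the longer marks than it started; the stirrer's paddle is within 10 mm of where it was (all of step 3 and value of joint lamp_lever above 0.9 rad and distance of stir_thumb from where it was at the start of the episode below 0.01 m); the robot touches nothing.
It fails at once if the lamp lever clicks on past the third notch (74 degrees or more from its start) (distance of lamp_thumb from where it was at the start of the episode above 0.0903 m).
It fails at once if the stirrer's lever is moved 10 mm or more (distance of stir_thumb from where it was at the start of the episode above 0.01 m).
It also fails if it takes over 32 s, if anything falls off the work surface, if the arm or the gripper's body presses on something with over 40 N, if the wrist force passes 120 N, or if a joint passes its speed limit or range.

## Working session

There is one attempt and no reset: what is moved stays moved. The work goes in short steps, Python scripts to look and compute and a tool call to move; the robot and the scene stay as the last step left them, time stands still between calls to the robot, and variables do not carry over. Pictures are saved under pics/ and viewed, about 8 in all and at most 12, crops included, and the job is handed in when it is done.

Besides the shell and the picture viewer there is one more tool, called as name([rows], argument=value, ...), one row to a line, values as JSON. apply_moves: Moves the arm, as the interface text tells. Its arguments: {"type":"object","properties":{"series":{"type":"array","items":{"type":"array"}},"grip_force":{"type":"number"}},"required":["series"]}

```bash
mkdir -p pics; cat > h.py <<'E'
import numpy as np, cv2
from station import ctrl, vision, look_for, outline_of
def cam(n):
    i=vision.camera_info(n); R=cv2.Rodrigues(np.array(i["rvec"],float))[0]; t=np.array(i["tvec"],float).ravel()
    f=200/np.tan(np.radians(i["fovy"])/2); return R,t,f,i["cx"],i["cy"]
def world(n,u,v,d=None,z=None,c=None):
    R,t,f,cx,cy=c or cam(n); u=np.asarray(u,float);v=np.asarray(v,float)
    r=np.stack([(u-cx)/f,(v-cy)/f,np.ones_like(u)],-1)
    o=-R.T@t; w=r@R
    if d is None: d=(z-o[2])/w[...,2]
    return o+w*np.asarray(d)[...,None]
def pix(n,P,c=None):
    R,t,f,cx,cy=c or cam(n); q=R@np.array(P)+t; return f*q[0]/q[2]+cx,f*q[1]/q[2]+cy
E
python3 - <<'E'
from h import *
for n in ["top","side"]:
    p,d=vision.camera(n); cv2.imwrite(f"pics/{n}0.png",p); np.save(f"{n}0.npy",d)
    for q in ["lamp_unit","lamp_lever","lamp_thumb","stir_thumb"]:
        for r in look_for(q,n)[:4]:
            b=np.array(r["rect"]); u,v=(b[0]+b[2])/2,(b[1]+b[3])/2
            print(n,q,round(r["confidence"],2),b.round(),world(n,u,v,z=.089 if 'lamp' in q else .073).round(3))
o=ctrl.get_obs();print(o["time"],o["ee_pos"],o["eef_rot"],o["gripper_width"])
E
```

```text
top lamp_unit 0.93 [141. 189. 210. 247.] [0.363 0.552 0.089]
top lamp_unit 0.7 [262. 142. 330. 207.] [0.486 0.224 0.089]
top lamp_unit 0.57 [433. 224. 505. 279.] [ 0.279 -0.251  0.089]
top lamp_lever 0.78 [447. 233. 479. 256.] [ 0.297 -0.236  0.089]
top lamp_lever 0.61 [256. 243. 280. 271.] [0.259 0.297 0.089]
top lamp_lever 0.59 [143. 206. 178. 224.] [0.37  0.594 0.089]
top lamp_lever 0.54 [276. 154. 294. 188.] [0.495 0.255 0.089]
top lamp_thumb 0.76 [258. 241. 283. 277.] [0.254 0.29  0.089]
top lamp_thumb 0.76 [449. 237. 478. 261.] [ 0.285 -0.236  0.089]
top lamp_thumb 0.59 [142. 205. 179. 223.] [0.373 0.594 0.089]
top lamp_thumb 0.55 [275. 154. 300. 190.] [0.493 0.246 0.089]
top stir_thumb 0.43 [456. 168. 465. 186.] [ 0.485 -0.239  0.073]
side lamp_unit 0.74 [228. 158. 291. 216.] [0.264 0.188 0.089]
side lamp_unit 0.73 [226. 296. 294. 374.] [ 0.273 -0.314  0.089]
side lamp_unit 0.68 [300. 161. 361. 216.] [0.485 0.171 0.089]
side lamp_unit 0.65 [267. 102. 310. 148.] [0.361 0.501 0.089]
side lamp_lever 0.68 [252. 295. 283. 329.] [ 0.292 -0.254  0.089]
side lamp_lever 0.66 [243. 158. 270. 179.] [0.251 0.275 0.089]
side lamp_lever 0.53 [320. 162. 348. 184.] [0.501 0.239 0.089]
side lamp_lever 0.49 [282. 102. 304. 123.] [0.38  0.577 0.089]
side lamp_thumb 0.75 [319. 164. 346. 183.] [0.497 0.239 0.089]
side lamp_thumb 0.73 [245. 158. 272. 181.] [0.259 0.269 0.089]
side lamp_thumb 0.56 [286. 101. 303. 120.] [0.385 0.586 0.089]
side stir_thumb 0.7 [335. 304. 354. 316.] [ 0.486 -0.249  0.073]
0.5 [0.24235686 0.54887862 0.23131144] [[-9.14787941e-01  4.03934427e-01  4.33841692e-05]
 [ 4.03934428e-01  9.14787942e-01  8.78988639e-06]
 [-3.61367771e-05  2.55652416e-05 -9.99999999e-01]] 1.0033711424952774
```

```bash
python3 - <<'E'
import cv2
p=cv2.imread("pics/top0.png"); cv2.imwrite("pics/top0a.png",cv2.resize(p[110:310,110:530],None,fx=1.9,fy=1.9,interpolation=3))
E
```

```text
(no output)
```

View pics/top0a.png

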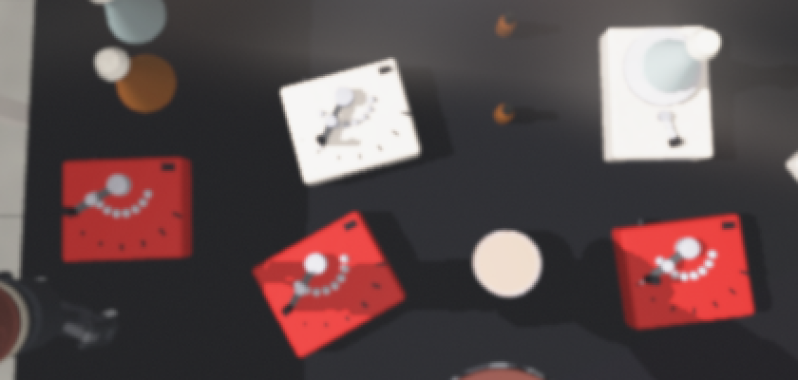

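The view shows four lamp-type boxes. Three are red, at top-camera pixels (175,218), (282,258) and (469,251). The only white one is at (296,174), and its lever points lower-left. The stirrer with the flask is white, at (457,160), with its paddle at (465,185). I choose the white box at (296,174). Next I'll measure its pose and lever.

```bash
python3 - <<'E'
from h import *
p=cv2.imread("pics/top0.png"); d=np.load("top0.npy"); c=cam("top")
sub=np.zeros(p.shape[:2],bool); sub[138:212,255:335]=True
v,u=np.nonzero(sub&(d>0)); W=world("top",u,v,d[v,u],c=c)
m=(W[:,2]>.045)&(W[:,2]<.062); top=W[m][:,:2].astype(np.float32)
hull=cv2.minAreaRect(top); print(hull, m.sum())
print("n pts z 80-110"); k=(W[:,2]>.066)&(W[:,2]<.125)
for a,b,w in zip(u[k],v[k],W[k]): print(a,b,w.round(3),p[b,a])if p[b,a].max()<110 else 0
s,ds=vision.camera("side")
cv2.imwrite("pics/side1.png",cv2.resize(s[140:240,280:400],None,fx=5,fy=5,interpolation=2))
E
```

```text
((0.49651238322257996, 0.23315726220607758), (0.1504589170217514, 0.180055171251297), 15.879287719726562) 2984
n pts z 80-110
278 182 [0.463 0.271 0.103] [83 82 84]
279 182 [0.462 0.268 0.106] [78 76 76]
280 182 [0.464 0.267 0.095] [88 85 85]
278 183 [0.46  0.271 0.105] [71 68 69]
279 183 [0.46  0.269 0.104] [63 59 59]
280 183 [0.461 0.267 0.092] [72 70 71]
278 184 [0.457 0.271 0.104] [83 82 85]
279 184 [0.457 0.269 0.104] [63 60 61]
280 184 [0.459 0.267 0.089] [72 72 73]
279 185 [0.456 0.27  0.092] [89 88 91]
280 185 [0.457 0.268 0.081] [ 95  97 100]
```

View pics/side1.png

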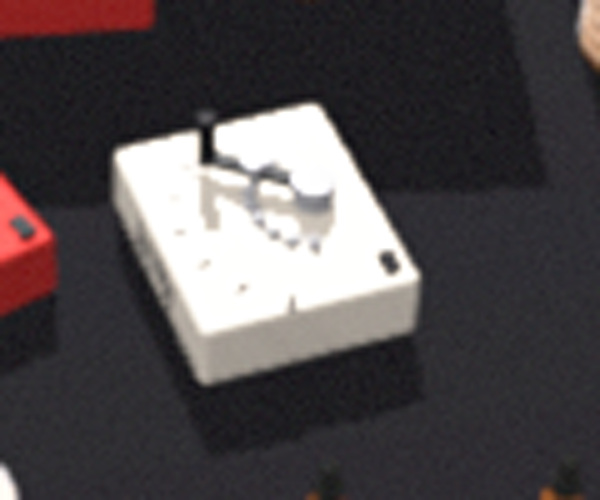

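The white box has its centre at (0.4965, 0.233) and a yaw of 15.9°. The post is at about (0.460, 0.269), a lever value of about 23°, so it stands in the second notch. The tool yaw (156°) already matches the lever direction. I'll hover above it and refine with the wrist camera.

apply_moves([
  [[-0.045, -0.024, 0], 0, 1],
  [[-0.09, -0.048, 0], 0, 1],
  [[-0.135, -0.072, 0], 0, 1],
  [[-0.18, -0.096, 0], 0, 1],
  [[-0.22, -0.12, 0], 0, 1],
])

```text
time: 1.05
ee_pos: [0.3958, 0.3492, 0.2315]
eef_rot: [[-0.915, 0.404, 0.001], [0.404, 0.915, 0.0], [-0.0, 0.001, -1.0]]
contact_force: [0.1, -0.7, 0.2]
gripper_width: 0.999
```

apply_moves([
  [[-0.03, -0.016, 0], 0, 0.3],
  [[-0.06, -0.03, 0], 0, 0.3],
  [[-0.093, -0.048, 0], 0, 0.3],
  [[-0.093, -0.048, 0], 0, 0.3],
])

```text
time: 1.45
ee_pos: [0.4637, 0.2646, 0.2313]
eef_rot: [[-0.913, 0.407, 0.001], [0.407, 0.913, -0.0], [-0.001, 0.0, -1.0]]
contact_force: [-1.0, 0.8, 0.5]
gripper_width: 0.652
```

```bash
python3 - <<'E'
from h import *
o=ctrl.get_obs(); c=cam("wrist"); p,d=vision.camera("wrist"); cv2.imwrite("pics/w1.png",p); np.save("w1.npy",d)
print(o["time"],o["ee_pos"],o["eef_rot"].round(4),o["qpos"],o["gripper_width"]); print("post expected px",pix("wrist",[.460,.269,.104],c),"pivot",pix("wrist",[.530,.2427,.08],c))
v,u=np.nonzero(d>0); W=world("wrist",u,v,d[v,u],c=c)
k=(W[:,2]>.095)&(W[:,2]<.112)&(np.hypot(W[:,0]-.46,W[:,1]-.269)<.04)
print(k.sum(),W[k].mean(0), cv2.minEnclosingCircle(W[k][:,:2].astype(np.float32)) if k.sum() else 0)
print([(r["confidence"],r["rect"]) for q in ["lamp_lever","lamp_thumb"] for r in look_for(q,"wrist")])
E
```

```text
1.45 [0.46373599 0.26464288 0.23127676] [[-9.132e-01  4.075e-01  1.300e-03]
 [ 4.075e-01  9.132e-01 -5.000e-04]
 [-1.400e-03  1.000e-04 -1.000e+00]] [ 1.56917483e+01 -5.66459797e+00 -6.07845076e+00  8.95228062e+01
 -4.59119574e-02  3.97378251e+01] 0.6518476566566906
post expected px (np.float64(323.0519712515536), np.float64(188.9228259926751)) pivot (np.float64(326.9150666714804), np.float64(247.70013232193043))
171 [0.46172076 0.27618199 0.10320254] ((0.46264731884002686, 0.2759069800376892), 0.0070951408706605434)
[(0.98, [242.6, 1.1, 278.2, 27.1]), (0.91, [316.7, 170.2, 341.0, 256.4]), (0.54, [571.2, 1.5, 608.0, 10.8]), (0.89, [316.1, 171.7, 339.8, 255.6]), (0.82, [242.5, 0.0, 278.2, 26.2]), (0.74, [572.4, 0.0, 609.6, 11.5])]
```

View pics/w1.png

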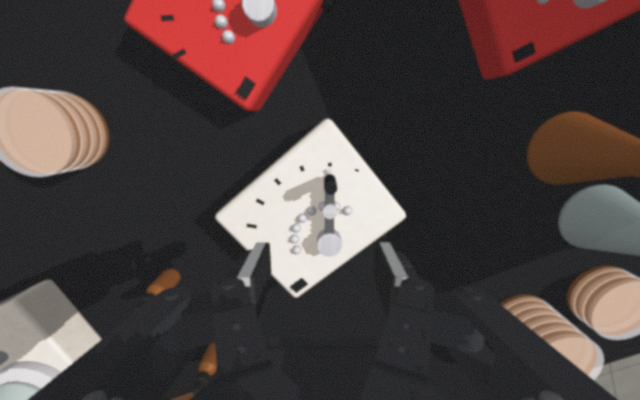

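The lever is in line with mark (329,164), with one shorter mark at (357,169), so it stands in the second notch. The target is mark (260,201), the third one anticlockwise. The arm may still have been moving, so I'll settle and remeasure.

apply_moves([
  [[0, 0, 0], 0, 0.0],
  [[0, 0, 0], 0, 0.0],
  [[0, 0, 0], 0, 0.0],
])

```text
time: 1.9
ee_pos: [0.4609, 0.2685, 0.2316]
eef_rot: [[-0.915, 0.403, 0.001], [0.403, 0.915, 0.001], [-0.0, 0.001, -1.0]]
contact_force: [-0.2, -0.4, -1.0]
gripper_width: 0.497
```

```bash
cat > m.py <<'E'
from h import *
o=ctrl.get_obs(); c=cam("wrist"); p,d=vision.camera("wrist")
def post(p,d,n,c,ctr,r=.06):
    v,u=np.nonzero(d>0); W=world(n,u,v,d[v,u],c=c)
    k=(W[:,2]>.096)&(W[:,2]<.110)&(np.hypot(W[:,0]-ctr[0],W[:,1]-ctr[1])<r)&(p[v,u].max(-1)<110)
    (x,y),R=cv2.minEnclosingCircle(W[k][:,:2].astype(np.float32)); return k.sum(),x,y,R
print(o["time"],o["ee_pos"],o["qpos"].round(2),o["gripper_width"],o["contact_force"].round(1))
print("wrist",post(p,d,"wrist",c,(.46,.27)))
v,u=np.nonzero(d>0); W=world("wrist",u,v,d[v,u],c=c)
m=(W[:,2]>.052)&(W[:,2]<.058)&(p[v,u].min(-1)>130)&(np.hypot(W[:,0]-.4965,W[:,1]-.233)<.13)
print("box",cv2.minAreaRect(W[m][:,:2].astype(np.float32)))
E
python3 m.py
```

```text
1.9 [0.46088874 0.26847151 0.23159646] [ 1.614e+01 -5.740e+00 -6.120e+00  8.958e+01  3.000e-02  3.991e+01] 0.4974094407243615 [-0.2 -0.4 -1. ]
wrist (np.int64(144), 0.462290495634079, 0.27602696418762207, 0.006914255674928427)
box ((0.4967620074748993, 0.23587220907211304), (0.14827150106430054, 0.1781572699546814), 15.833550453186035)
```

apply_moves([
  [[0.002, 0.0075, 0.02], 0, 0],
  [[0.002, 0.0075, 0.06], 0, 0],
  [[0.002, 0.0075, 0.1], 0, 0],
  [[0.002, 0.0075, 0.13], 0, 0],
  [[0.002, 0.0075, 0.13], 0, 0],
])

```text
time: 2.45
ee_pos: [0.4591, 0.2755, 0.0972]
eef_rot: [[-0.915, 0.403, -0.006], [0.403, 0.915, -0.001], [0.005, -0.004, -1.0]]
contact_force: [-0.4, 0.3, -0.6]
gripper_width: 0.503
```

```bash
python3 - <<'E'
from h import *
p,d=vision.camera("wrist"); s,_=vision.camera("side")
a=cv2.resize(s[130:240,260:400],(760,597),interpolation=2); b=cv2.resize(p[100:400,120:520],None,fx=1,fy=1)
cv2.imwrite("pics/c2.png",np.hstack([cv2.resize(a,(382,300)),b]))
o=ctrl.get_obs();print(o["ee_pos"],o["eef_rot"].round(3),o["gripper_width"])
E
```

```text
[0.46207357 0.27625887 0.10229065] [[-0.915  0.403  0.   ]
 [ 0.403  0.915  0.001]
 [-0.     0.001 -1.   ]] 0.5001353714671558
```

View pics/c2.png

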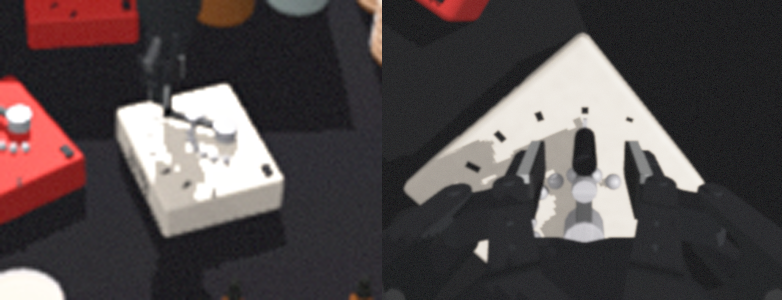

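The post at crop (585,150) is centred between the pads, and the arm points along the tool x axis. I'll descend and then grip gently.

apply_moves([
  [[0, -0.0005, 0.012], 0, 0],
  [[0, -0.0005, 0.024], 0, 0],
  [[0, -0.0005, 0.024], 0, 0],
  [[0, -0.0005, 0.024], 0, -0.3],
  [[0, -0.0005, 0.024], 0, -0.5],
], grip_force=20)

```text
time: 3.05
ee_pos: [0.4621, 0.2759, 0.0788]
eef_rot: [[-0.915, 0.403, 0.001], [0.403, 0.915, 0.001], [-0.0, 0.001, -1.0]]
contact_force: [0.0, -0.4, 0.0]
gripper_width: 0.251
```

apply_moves([
  [[0, 0, 0], 0, -1],
  [[0, 0, 0], 0, -1],
  [[0, 0, 0], 0, -1],
  [[0, 0, 0], 0, -1],
], grip_force=20)

```text
time: 3.45
ee_pos: [0.4621, 0.2758, 0.079]
eef_rot: [[-0.915, 0.403, 0.001], [0.403, 0.915, 0.001], [-0.001, 0.001, -1.0]]
contact_force: [-2.3, -1.4, 2.0]
gripper_width: 0.151
```

Gripped, at a width of about 13 mm. The pivot lies 75 mm along tool −x, and anticlockwise is tool −y with a negative turn. First notch:

apply_moves([
  [[-0.0003, -0.0065, 0], -0.087, -1],
  [[-0.0011, -0.013, 0], -0.175, -1],
  [[-0.0026, -0.0194, 0], -0.262, -1],
  [[-0.0045, -0.0257, 0], -0.349, -1],
  [[-0.0045, -0.0257, 0], -0.349, -1],
])

```text
time: 3.95
ee_pos: [0.4551, 0.25, 0.079]
eef_rot: [[-0.998, 0.063, -0.001], [0.063, 0.998, 0.0], [0.001, 0.0, -1.0]]
contact_force: [-5.3, -1.2, 4.2]
gripper_width: 0.157
```

apply_moves([
  [[0, 0, 0], 0, -1],
  [[0, 0, 0], 0, -1],
  [[0, 0, 0], 0, -1],
  [[0, 0, 0], 0, -1],
  [[0, 0, 0], 0, -1],
])

```text
time: 4.45
ee_pos: [0.4551, 0.25, 0.079]
eef_rot: [[-0.998, 0.063, -0.001], [0.063, 0.998, 0.0], [0.001, 0.0, -1.0]]
contact_force: [-2.8, -2.5, 2.6]
gripper_width: 0.149
```

```bash
cat > s.py <<'E'
from h import *
o=ctrl.get_obs(); print(o["time"],o["ee_pos"],o["contact_force"].round(1),o["gripper_width"],o["qpos"].round(1))
P=np.array([.5305,.245]); v=o["ee_pos"][:2]-P; x=o["eef_rot"][:,0]
print("r",np.hypot(*v),"ang-155.8",np.degrees(np.arctan2(v[1],v[0]))%360-155.8,"tool yaw",np.degrees(np.arctan2(x[1],x[0]))%360-155.8)
E
python3 s.py
```

```text
4.45 [0.45512797 0.24998512 0.07896887] [-2.8 -2.5  2.6] 0.14855449798272075 [ 14.3  -6.5 -22.7  73.8   0.   17.9]
r 0.0755367102063004 ang-155.8 20.415957802031812 tool yaw 20.584566692822875
```

The lever is at +20.4° and at rest. Second notch:

apply_moves([
  [[-0.0003, -0.0065, 0], -0.087, -1],
  [[-0.0011, -0.013, 0], -0.175, -1],
  [[-0.0026, -0.0194, 0], -0.26, -1],
  [[-0.0045, -0.0253, 0], -0.343, -1],
  [[-0.0045, -0.0253, 0], -0.343, -1],
])

```text
time: 4.95
ee_pos: [0.4575, 0.2237, 0.0789]
eef_rot: [[-0.96, -0.279, -0.002], [-0.279, 0.96, -0.001], [0.002, 0.0, -1.0]]
contact_force: [-6.8, -4.0, 5.4]
gripper_width: 0.156
```

apply_moves([
  [[0, 0, 0], 0, -1],
  [[0, 0, 0], 0, -1],
  [[0, 0, 0], 0, -1],
  [[0, 0, 0], 0, -1],
  [[0, 0, 0], 0, -1],
])

```text
time: 5.45
ee_pos: [0.4574, 0.2237, 0.079]
eef_rot: [[-0.96, -0.279, -0.002], [-0.279, 0.96, -0.001], [0.002, -0.0, -1.0]]
contact_force: [-4.1, -3.7, 2.5]
gripper_width: 0.151
```

```bash
python3 s.py; python3 - <<'E'
from h import *
p,d=vision.camera("wrist"); cv2.imwrite("pics/w3.png",p[60:400,100:540])
E
```

```text
5.45 [0.45744379 0.22370822 0.07898556] [-4.1 -3.7  2.5] 0.15087043284110083 [ 11.3  -8.2 -24.3  74.   -0.   -4.8]
r 0.07609566331504962 ang-155.8 40.44843586620365 tool yaw 40.37211738648898
```

View pics/w3.png

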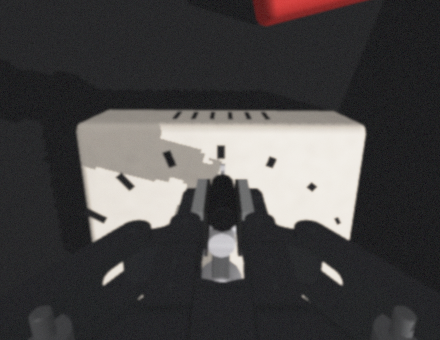

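The post is held at (222,200) and points at mark (221,152), which has three shorter marks to its right. That is the 4th notch, two on from the start. Third and last:

apply_moves([
  [[-0.0003, -0.0065, 0], -0.087, -1],
  [[-0.0011, -0.013, 0], -0.175, -1],
  [[-0.0026, -0.0194, 0], -0.26, -1],
  [[-0.0047, -0.0253, 0], -0.343, -1],
  [[-0.0047, -0.0253, 0], -0.343, -1],
])

```text
time: 6.0
ee_pos: [0.4687, 0.1997, 0.0789]
eef_rot: [[-0.81, -0.587, -0.003], [-0.587, 0.81, -0.002], [0.004, 0.0, -1.0]]
contact_force: [-8.0, -6.0, 6.1]
gripper_width: 0.154
```

apply_moves([
  [[0, 0, 0], 0, -1],
  [[0, 0, 0], 0, -1],
  [[0, 0, 0], 0, -1],
  [[0, 0, 0], 0, -1],
  [[0, 0, 0], 0, -1],
])

```text
time: 6.5
ee_pos: [0.4687, 0.1996, 0.079]
eef_rot: [[-0.81, -0.587, -0.003], [-0.587, 0.81, -0.003], [0.004, -0.0, -1.0]]
contact_force: [-4.3, -4.0, 3.4]
gripper_width: 0.153
```

```bash
python3 s.py
```

```text
6.5 [0.468734   0.19956725 0.07899542] [-4.3 -4.   3.4] 0.1530607685561173 [  8.4  -8.  -24.1  74.1  -0.1 -27.5]
r 0.07667576931761394 ang-155.8 60.53680094178574 tool yaw 60.14401575258094
```

The lever is at +60.5°. I'll open evenly, then lift straight up.

apply_moves([
  [[0, 0, 0], 0, -0.4],
  [[0, 0, 0], 0, -0.2],
  [[0, 0, 0], 0, 0],
  [[0, 0, 0], 0, 0],
  [[0, 0, 0], 0, 0],
])

```text
time: 7.0
ee_pos: [0.4688, 0.1997, 0.079]
eef_rot: [[-0.81, -0.587, -0.003], [-0.587, 0.81, -0.002], [0.004, -0.0, -1.0]]
contact_force: [-0.8, 1.2, 0.0]
gripper_width: 0.498
```

apply_moves([
  [[0, 0, -0.02], 0, 0],
  [[0, 0, -0.06], 0, 0],
  [[0, 0, -0.1], 0, 0],
  [[0, 0, -0.14], 0, 0],
  [[0, 0, -0.15], 0, 0],
])

```text
time: 7.5
ee_pos: [0.471, 0.2003, 0.2339]
eef_rot: [[-0.81, -0.587, 0.003], [-0.587, 0.81, -0.001], [-0.002, -0.003, -1.0]]
contact_force: [-0.0, -0.4, 0.4]
gripper_width: 0.499
```

apply_moves([
  [[0, 0, 0], 0, 0],
  [[0, 0, 0], 0, 0],
  [[0, 0, 0], 0, 0],
])

```text
time: 7.8
ee_pos: [0.4704, 0.2002, 0.2322]
eef_rot: [[-0.81, -0.587, 0.001], [-0.587, 0.81, -0.002], [0.0, -0.002, -1.0]]
contact_force: [-0.4, 0.9, 0.6]
gripper_width: 0.499
```

```bash
sed -i 's/c,(.46,.27))/c,(.4697,.2005))/' m.py; cat >> m.py <<'E'
n,x,y,R=post(p,d,"wrist",c,(.4697,.2005)); print("moved",np.hypot(x-.4622,y-.2759),"ang",np.degrees(np.arctan2(y-.245,x-.5305))%360-155.8)
cv2.imwrite("pics/w4.png",p[60:360,120:540])
vision.camera("top"); b=[(r["confidence"],r["rect"]) for r in look_for("stir_thumb","top")]; print(b)
E
python3 m.py
```

```text
7.8 [0.47036555 0.20024283 0.23221876] [  8.44  -9.61  -9.6   89.95  -0.11 -27.51] 0.4991399700953982 [-0.4  0.9  0.6]
wrist (np.int64(148), 0.4696946144104004, 0.20134173333644867, 0.007017132360488176)
box ((0.49667486548423767, 0.235458642244339), (0.14801980555057526, 0.17737504839897156), 15.813959121704102)
moved 0.07493400011365874 ang 59.8783469161109
[(0.4, [454.7, 168.3, 467.2, 187.8])]
```

View pics/w4.png

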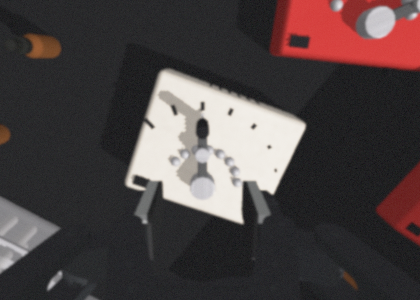

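The lever at (203,128) lines up with the fifth mark (203,105). The post has moved 74.9 mm (+59.9°) and the hand is clear, so I'll hand in.

```bash
python3 -c "from station import ctrl; print(ctrl.sign_off())"
```

```text
the job is handed in; nothing more can be done
None
```

I turned the lamp lever up three clicks, from the second notch to the fifth, and handed the job in at about 8 s of the 32 s allowed. I gripped the thumb post on the white lamp unit and carried it round one notch at a time, resting about half a second in each. Then I opened the gripper and lifted straight up.

- **Lever:** the last wrist-camera check put the post 74.9 mm from its start, a turn of 59.9°, with the lever in line with the fifth mark.
- **Hand:** it is about 23 cm above the bench, clear of the box, and the force reading is near zero.
- **Stirrer:** its paddle shows at the same place in the top picture as before, to about 2 pixels; the network's confidence there was only 0.4. The arm never went near it.
- **Disagreement:** the first top-camera estimate of the post was about 7 mm off the wrist camera's. I used the wrist value, and the grasp was centred on the post.

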